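Open the hasped chest and set up the dapping block

ROBOT

A 6-joint arm with a two-finger parallel gripper is mounted at the origin on a cart in front of the work surface, level with it; the furniture and walls round the work are solid. World frame = base frame: x ahead of the robot, y to its left, z up, the work surface at z = 0. Lengths are in m, angles in rad, forces in N, time in s.
With the tool pointing down it reaches from about 0.375 to 0.9 m from the base axis. Payload 3.1 kg.
Tool frame: the origin (TCP) lies at the very end of the fingers, on their centre line; the grasp point (between the pads) lies 19 mm behind it (manip.pinch_z is the distance from the TCP to the grasp point, in m); z points along the fingers, y is the line along which they close (so a half turn about z gives the same grasp; the last joint's range is limited). The gripper opens to 85 mm and grips with 20 to 120 N. Pads are 22 mm wide; open, the fingers measure 114 mm over their backs; the gripper's body (76 mm by 85 mm) begins 54 mm behind the grasp point. The pads swing forward as they close: fully open they stand 13 mm farther back than shut.
Start: joints at [0.976, 0.527, 1.433, -0, 1.181, -0.178], TCP at [0.253, 0.571, 0.231] pointing down, gripper open.
Joint ranges: [-3.08, 3.08], [-0.75, 2.2], [0.22, 2.44], [-1.43, 4.57], [0, 2.65], [-2.85, 2.85]. Speed limits (rad/s): [2.79, 2.79, 3.14, 3.14, 3.14, 3.14].

INTERFACE

Orientations are given as a unit quaternion [x, y, z, w].
In Python, from station import manip gives the robot as it stands.
- The arm moves only by the tool servo_tool, never from a script. Its argument "commands" is one flat list of numbers, 7 for each row, row after row: the shift along the tool's x, y, z each as a share of 500 mm, from -1 to 1, then the turn, a rotation vector about the tool's x, y, z each as a share of 360 degrees, from -1 to 1, then the opening, from -1 (shut) to 1 (fully open). In form: [dx, dy, dz, rx, ry, rz, claw, dx, dy, dz, rx, ry, rz, claw, ...]. A call has 1 to 12 rows; each row shifts and turns the commanded pose from where the row before left it, along the tool's axes as they then stand; what a row does not reach is not made up. A row lasts 1/12 s, in which the tool goes at most 41.7 mm and 7.16 degrees, less where a joint would pass 70% of its speed; a pose out of reach is approached as far as the arm can. A call with a number of a shift or a turn outside -1 to 1 is refused whole. A call with a gripper value outside its range is refused whole. The fingers move at their own pace and stop on an object; "force" is the grip in N (left out, the last holds). Time passes only in rows, so rows that do not move let the fingers close. It gives the time, the measured TCP pose, the force, the opening and the grip force at its end, in the units of the state.
- manip.sense(): the state, without advancing time (a new reading comes with each control period).
- manip.snapshot(name): name is "scene" or "top" or "wrist"; returns a dict with "img" (400x640x3 uint8, red, green, blue), "mtx" (3x3 intrinsics, pixels), "world_to_cam" (4x4, takes a point from world to camera coordinates). Camera axes: x right, y up, looking along -z (the intrinsics and any distortion apply to the point x, -y, -z); pixel columns grow to the right and rows downward; lengths in m; the calibration is good to about 2 mm. A picture is of the moment at which its call begins. There is no depth.
- manip.sign_off(): hands the job in; it is judged then, once.
Trained networks look in a picture, given as the dict that the camera call returned (one of the last four; its "shot" number tells which), for a name from the list of things; names that differ only in an ending like _2 or _b are one class to them, and where a whole thing is asked for, a point or a joint stands for the part that bears it (a point fixed in the world has none). Each returns a list of dicts, best first, with "conf" (0 to 1); they miss things now and then, are a little off and sometimes report something else, mostly with a low value. They report only what shows in the picture. A call takes as long as a camera call.
- manip.look_for(picture, query): "box" ([left, top, width, height] in pixels, round what is visible of it).
- manip.silhouettes(picture, query): "pixels" (400x640 bool, what is visible of it) and "box" ([left, top, width, height] in pixels, round what is visible of it).
The state is a dict: "t": time; "q": joint angles; "qd": joint speeds; "tau": joint torques, N m; "tcp_pos": TCP position; "tool_rot": TCP orientation; "force": force on the tool from outside, world axes, zero at the start; "ft_torque": the same for the moment, N m; "finger_gap": opening from 0.0 (shut) to 1.0 (fully open); "gripper_force": force on a finger pad.
Only numpy, scipy, OpenCV 4.12 (cv2) and the standard library are available. Lean on these libraries where they do the work, as an engineer would, in place of code of your own. Each camera call takes 0.05 s, during which the arm holds its last target. There are 200 camera calls.

TASK

Get the dapping block out of the fastened tool chest for a doming job: pull the drop pin out of the staple and keep it in the copper dish, flip the hasp off the staple and fold it right back onto the lid, and only then raise the lid right up to its stop, where it stays. Lift the steel dapping block out and stand it upright in the middle of the flat square steel bench block. Leave the jar in the chest and the other things on the bench where they are.

Things in the scene. Friction and masses are not known exactly. Their poses are not given: they have to be found in the camera images.
- chest: Dark wooden tool chest with steel corner straps, fixed, front more or less towards the robot. 150 mm deep (its x), 270 mm wide (its y); box rim 85 mm, top of the shut lid 105 mm above the bench. Origin: centre of its underside; the front with hasp and pin looks along its -x, left end +y, z up. Walls 8 mm.
- bay_left (a point): Middle of the floor of the chest's left bay, at (0, 65, 20) mm in the chest frame. Each bay is 134 mm (x) by 124 mm (y) and open to the rim at 85 mm; the divider between them, 6 mm thick at y = 0, reaches 60 mm above the bench.
- bay_right (a point): The same for the right bay, at (0, -65, 20) mm in the chest frame.
- lid (a joint): Lid hinge along the chest's rear top edge, rad: 0 shut, grows as the front rises, 1.52 is the stop, just short of upright. Friction stays hold it wherever it is let go; about 4 N at a pull moves it. Lid 19 mm thick, 0.4 kg. With the hasp over the staple it lifts only about 0.08 rad.
- lid_hinge (a point): Middle of the lid's hinge line, at (75, 0, 86) mm in the chest frame; the line runs along the chest's y.
- lid_pull_left (a point): Middle of the head of the left lid pull (+y end), a turned steel knob standing 25 mm straight out of the lid's front edge: head 16 mm across and 11 mm long, neck 10 mm thick. Lid shut: at (-92.5, 112, 95.5) mm in the chest frame; it swings with the lid, 168 mm from the hinge line, and points up when the lid is open. Axes as the chest's when shut.
- lid_pull_right (a point): The same for the right lid pull, at (-92.5, -112, 95.5) mm in the chest frame with the lid shut. Either pull will do, but the left one is clearer of the bench lamp, whose black head hangs over the bench to the right of and behind the chest.
- hasp (a joint): Hasp hinge on the lid's front top edge, axis along the chest's y, rad: 0 hangs straight down over the staple, pi/2 points out to the front, pi upright, 4.40 folded back on the lid (stop). Free but for slight friction; let go beyond about 3.4 it drops back onto the lid by itself, before pi it falls forward. With the pin in the staple it swings only about 0.35 rad.
- hasp_hinge (a point): Middle of the hasp's hinge pin, at (-78, 0, 105) mm in the chest frame with the lid shut.
- hasp_pull (a point): Middle of the crossbar of the hasp's T-shaped pull: a round bar 26 mm long along the chest's y, 11 mm thick, on a 9 mm stem that stands out of the strap near its lower end. The hasp is a slotted steel strap 3 mm thick, 37 mm wide, 70 mm long. Hasp down: at (-109, 0, 45) mm in the chest frame, 60 mm below and 31 mm in front of the hinge line round which it swings.
- staple_eye (a point): Centre of the eye of the staple, a U of 5 mm round steel lying level in front of the chest, through the hasp's slot: at (-92, 0, 77) mm in the chest frame; outermost edge at x = -102 mm, 19 mm wide overall.
- pin: Loose steel drop pin hanging upright through the staple's eye: shaft 6 mm thick and 24 mm long under a knurled round head 15 mm across and 22 mm high; draws straight up; 35 g. Origin on its axis at the underside of the head, z up along the head. Start: (-92, 0, 79.5) mm in the chest frame, the head 5 mm in front of the hasp's strap.
- pin_head (a point): Centre of the pin's head, 11 mm above the pin's origin.
- copper_dish: Copper dish on the bench for the pin: round, 78 mm across the rim, 18 mm high, hollow, inner floor 6 mm up. Origin: centre of its underside. In one of three places, two to the chest's right and one to its left; the bench block and the soldering brick have the others.
- bench_block: Steel bench block on which the dapping block goes: flat, square, 75 x 75 mm, 18 mm high, 0.78 kg. Origin: centre of its underside, z up, sides along x and y.
- dapping_block: Dapping block: steel cube of 45 mm with round hollows, up to 0.83 kg, in the left or right bay of the chest, out of sight until the lid is up. Origin: centre of its underside, 20 mm above the bench while in the chest; sides along its x and y, z up.
- bead_jar_wide: Glass jar of beads with a brass-coloured lid, 52 mm across, 46 mm high, in the chest's other bay: stays there. Origin: centre of its underside.
- solder_block: Grey soldering brick with a dark burnt round patch, oblong, 100 x 68 x 24 mm, a bystander. Origin: centre of its underside.
- flux_bottle: Glass flux bottle with brushes standing in it, 42 x 47 mm, 133 mm high with the brushes, close beside one end of the chest, a bystander. Origin: centre of its underside.
- bead_jar_tall: Glass jar of beads, 40 mm across, 64 mm high, close beside the other end of the chest, a bystander. Origin: centre of its underside.
- cutters: Side cutters lying flat in front of the chest, 134 mm long (along their y), 48 mm wide, 12 mm high, a bystander. Origin: centre of their underside.

How it is judged:
By the outcome, as a careful person would: the job done as asked, in the order asked, and still so for the second after the job is handed in, with the robot touching nothing.
It also fails if it takes over 72 s, if anything falls off the work surface, if the arm or the gripper's body presses on something with over 40 N, if the wrist force passes 120 N, or if a joint passes its speed limit or range.

## Working session

There is one attempt and no reset: what is moved stays moved. The work goes in short steps, Python scripts to look and compute and a tool call to move; the robot and the scene stay as the last step left them, time stands still between calls to the robot, and variables do not carry over. Pictures are saved under pics/ and viewed, at most 14 in all, crops included, and the job is handed in when it is done.

Besides the shell and the picture viewer there is one more tool, called after "Emit:" as name(argument=value, ...), one argument or row to a line, values as JSON. servo_tool: Moves the arm, as the interface text tells. Its arguments: {"type":"object","properties":{"commands":{"type":"array"},"force":{"type":"number"}},"required":["commands"]}

```bash
mkdir -p pics; cat > h.py <<'E'
import numpy as np, cv2
from station import manip
from scipy.spatial.transform import Rotation as R
def save(p,name): cv2.imwrite('pics/%s.png'%name, p['img'][:,:,::-1])
def proj(p,X):
    X=np.atleast_2d(X); c=(p['world_to_cam']@np.c_[X,np.ones(len(X))].T).T[:,:3]
    c=c*[1,-1,-1]; u=(p['mtx']@c.T).T
    return u[:,:2]/u[:,2:]
def ray(p,uv):
    T=np.linalg.inv(p['world_to_cam']); d=np.linalg.inv(p['mtx'])@[uv[0],uv[1],1]
    d=T[:3,:3]@(d*[1,-1,-1]); return T[:3,3],d/np.linalg.norm(d)
def atz(p,uv,z):
    o,d=ray(p,uv); return o+d*(z-o[2])/d[2]
def tri(obs):
    A=np.zeros((3,3));b=np.zeros(3)
    for p,uv in obs:
        o,d=ray(p,uv);M=np.eye(3)-np.outer(d,d);A+=M;b+=M@o
    return np.linalg.solve(A,b)
E
python3 - <<'E'
from h import *
np.set_printoptions(precision=3,suppress=True)
s=manip.sense();print(s['tcp_pos'],s['tool_rot'],R.from_quat(s['tool_rot']).as_matrix(),s['finger_gap'],manip.pinch_z)
P={}
for n in('scene','top'):
    P[n]=p=manip.snapshot(n);save(p,n);print(n,p['mtx'][0,0],np.linalg.inv(p['world_to_cam'])[:3,3])
    for q in('chest','lid','pin','pin_head','hasp','hasp_pull','lid_pull_left','lid_pull_right','copper_dish','bench_block','solder_block','flux_bottle','bead_jar_tall','cutters'):
        r=manip.silhouettes(p,q)
        for k in r[:2]:
            m=k['pixels'];ys,xs=np.nonzero(m)
            print(n,q,round(k['conf'],2),k['box'],'c',xs.mean().round(1),ys.mean().round(1),atz(p,(xs.mean(),ys.mean()),.02))
im=np.hstack([P[n]['img'] for n in P])
E
```

```text
[0.253 0.571 0.23 ] [ 0.207  0.978 -0.001 -0.   ] [[-0.914  0.405 -0.001]
 [ 0.405  0.914 -0.002]
 [ 0.    -0.002 -1.   ]] 0.9982290530212068 0.0187
scene 508.6452794472731 [-0.087 -0.671  1.072]
scene chest 0.78 [249.9, 146.7, 106.1, 97.4] c 301.4 194.6 [0.611 0.145 0.02 ]
scene lid 0.82 [248.9, 146.7, 105.1, 78.4] c 300.5 185.3 [0.635 0.177 0.02 ]
scene lid 0.17 [271.7, 196.0, 0.2, 11.1] c 273.8 198.8 [0.539 0.185 0.02 ]
scene pin 0.41 [270.4, 193.3, 8.8, 13.0] c 273.4 197.7 [0.541 0.189 0.02 ]
scene pin_head 0.71 [317.1, 287.5, 36.7, 31.0] c 337.4 300.8 [ 0.435 -0.193  0.02 ]
scene pin_head 0.47 [269.7, 197.6, 4.0, 6.2] c 273.4 198.2 [0.54  0.187 0.02 ]
scene hasp 0.69 [269.8, 186.0, 14.1, 31.0] c 275.7 204.1 [0.529 0.164 0.02 ]
scene hasp_pull 0.43 [269.4, 186.0, 12.5, 28.5] c 275.2 203.3 [0.53  0.167 0.02 ]
scene lid_pull_left 0.56 [250.9, 148.3, 100.4, 77.3] c 300.9 185.6 [0.635 0.175 0.02 ]
scene lid_pull_left 0.39 [249.4, 147.9, 106.0, 98.4] c 301.2 194.4 [0.611 0.146 0.02 ]
scene lid_pull_right 0.77 [247.8, 148.2, 105.4, 74.3] c 301.2 185.5 [0.636 0.175 0.02 ]
scene copper_d
[... 1197 characters left out ...]
59.6] c 292.0 198.8 [0.6   0.133 0.02 ]
top lid_pull_right 0.78 [248.5, 168.3, 91.4, 64.2] c 291.9 197.1 [0.606 0.134 0.02 ]
top copper_dish 0.77 [428.3, 207.2, 26.3, 22.1] c 441.6 217.4 [ 0.529 -0.376  0.02 ]
top copper_dish 0.66 [248.1, 174.6, 87.7, 60.5] c 292.2 198.8 [0.6   0.133 0.02 ]
top bench_block 0.68 [375.2, 230.7, 24.7, 26.1] c 386.3 243.3 [ 0.444 -0.183  0.02 ]
top bench_block 0.47 [284.7, 219.6, 11.4, 13.1] c 289.7 225.8 [0.507 0.141 0.02 ]
top solder_block 0.7 [173.4, 210.2, 32.9, 37.3] c 191.4 227.9 [0.505 0.47  0.02 ]
top flux_bottle 0.45 [233.6, 194.6, 15.6, 12.1] c 241.6 199.9 [0.598 0.305 0.02 ]
top cutters 0.66 [272.0, 243.0, 40.1, 20.3] c 292.0 251.0 [0.423 0.134 0.02 ]
```

```bash
python3 - <<'E'
import cv2,numpy as np
a=cv2.imread('pics/top.png')[150:270,220:350];b=cv2.imread('pics/scene.png')[130:270,230:370]
a=cv2.resize(a,(400,369),interpolation=2);b=cv2.resize(b,(400,400),interpolation=2)
a=cv2.copyMakeBorder(a,0,31,0,0,0)
c=cv2.imread('pics/top.png')[130:280,160:480]
cv2.imwrite('pics/c1.png',np.hstack([a,b]))
E
```

```text
(no output)
```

View pics/c1.png

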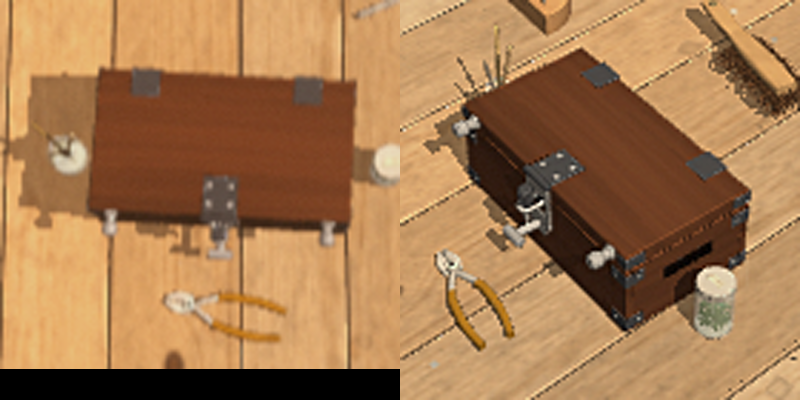

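View pics/top.png

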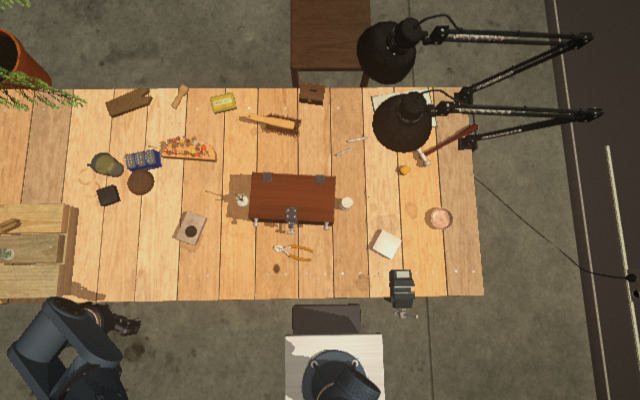

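```bash
cat >> h.py <<'E'
from scipy.optimize import minimize
def hullmask(p,X):
    h=cv2.convexHull((proj(p,X)*16).astype(np.int32)); m=np.zeros((400,640),np.uint8)
    cv2.fillConvexPoly(m,h,1,shift=4); return m>0
def boxpts(L,W,z0,z1,x,y,a):
    c,s=np.cos(a),np.sin(a)
    return np.array([[x+c*i*L/2-s*j*W/2,y+s*i*L/2+c*j*W/2,z] for i in(-1,1) for j in(-1,1) for z in(z0,z1)])
def fit(masks,gen,x0,st):
    def f(v): return -sum((m&hullmask(p,gen(v))).sum()/(m|hullmask(p,gen(v))).sum() for p,m in masks)
    sx=np.vstack([x0]+[np.array(x0)+np.eye(len(x0))[i]*st[i] for i in range(len(x0))])
    r=minimize(f,x0,method='Nelder-Mead',options=dict(initial_simplex=sx,xatol=1e-4,fatol=1e-5,maxiter=400)); return r.x,r.fun
E
python3 - <<'E'
from h import *
np.set_printoptions(precision=4,suppress=True)
P=[manip.snapshot(n) for n in('scene','top')]
def M(q): return [(p,manip.silhouettes(p,q)[0]['pixels']) for p in P]
m=M('chest');print('chest',fit(m,lambda v:boxpts(.150,.270,0,.105,*v),[.6,.138,-.06],[.01,.01,.05]))
m=M('bench_block');print('bb',fit(m,lambda v:boxpts(.075,.075,0,.018,*v),[.44,-.188,-.5],[.01,.01,.2]))
t=np.linspace(0,6.28,40)
m=M('copper_dish')
print('dish',fit(m,lambda v:np.vstack([np.c_[v[0]+.039*np.cos(t),v[1]+.039*np.sin(t),0*t+.018],np.c_[v[0]+.025*np.cos(t),v[1]+.025*np.sin(t),0*t]]),[.526,-.378],[.01,.01]))
for n in('flux_bottle','bead_jar_tall'):
  for p in P:
    for r in manip.look_for(p,n)[:1]: print(n,r)
s=manip.sense();print(s['t'])
E
```

```text
chest (array([ 0.5931,  0.1272, -0.0549]), np.float64(-1.860651720338565))
bb (array([ 0.4401, -0.188 , -0.593 ]), np.float64(-1.6708363953076943))
dish (array([ 0.5272, -0.3776]), np.float64(-1.771187381059383))
flux_bottle {'box': [249.6, 145.1, 102.4, 80.4], 'conf': 0.72}
flux_bottle {'box': [233.2, 192.6, 14.7, 13.7], 'conf': 0.69}
bead_jar_tall {'box': [328.3, 223.1, 21.7, 27.7], 'conf': 0.62}
bead_jar_tall {'box': [336.5, 195.9, 17.1, 14.9], 'conf': 0.54}
2.1
```

```bash
cat >> h.py <<'E'
from scipy.spatial.transform import Slerp
C=np.array([.5931,.1272]); YAW=-.055
def ch(x,y,z):  # chest mm -> world m
    c,s=np.cos(YAW),np.sin(YAW); return np.array([C[0]+(c*x-s*y)/1000,C[1]+(s*x+c*y)/1000,z/1000])
def tool(tilt=0,yaw=None):  # deg: tilt>0 points forward (+x chest)
    if yaw is None: yaw=np.degrees(YAW)
    return R.from_euler('z',yaw,degrees=True)*R.from_euler('y',-tilt,degrees=True)*R.from_matrix([[-1,0,0],[0,1,0],[0,0,-1]])
def plan(wps,start=None):
    """wps: (tcp, R, rows, claw)"""
    s=manip.sense(); p,r=(np.array(s['tcp_pos']),R.from_quat(s['tool_rot'])) if start is None else start
    out=[]
    for q,rr,n,cl in wps:
        sl=Slerp([0,1],R.concatenate([r,rr])); p0=p;r0=r
        for i in range(1,n+1):
            pn=p0+(q-p0)*i/n; rn=sl(i/n)
            d=r.inv().apply(pn-p)/.5; t=(r.inv()*rn).as_rotvec()/(2*np.pi)
            out.append([*d.round(3),*t.round(4),cl]); p,r=pn,rn
    a=np.array(out); print(len(out),'rows, max mm',abs(np.linalg.norm(a[:,:3],axis=1)).max()*500,'max deg',np.linalg.norm(a[:,3:6],axis=1).max()*360)
    print(','.join('%g'%v for v in a.ravel()))
def st():
    s=manip.sense(); print('t',s['t'],'tcp',np.round(s['tcp_pos'],4),'R',R.from_quat(s['tool_rot']).as_matrix().round(3).tolist(),'F',np.round(s['force'],1),'gap',round(s['finger_gap'],3),s['gripper_force'])
E
python3 - <<'E'
from h import *
w=manip.snapshot('wrist');r=R.from_quat(manip.sense()['tool_rot'])
T=np.linalg.inv(w['world_to_cam']);print(r.inv().apply(T[:3,3]-manip.sense()['tcp_pos']),r.inv().apply(-T[:3,2]),w['mtx'][0,0])
plan([(np.array([.43,.135,.26]),tool(0),18,1)])
E
```

```text
[ 0.0744596  -0.00088293 -0.14241494] [-2.93754859e-01 -1.38823391e-04  9.55880779e-01] 314.254617865967
18 rows, max mm 26.391286440793294 max deg 1.1520000000000001
-0.038,-0.036,-0.003,-0,-0,-0.0032,1,-0.037,-0.037,-0.003,-0,-0,-0.0032,1,-0.036,-0.038,-0.003,-0,-0,-0.0032,1,-0.035,-0.039,-0.003,-0,-0,-0.0032,1,-0.035,-0.039,-0.003,-0,-0,-0.0032,1,-0.034,-0.04,-0.003,-0,-0,-0.0032,1,-0.033,-0.041,-0.003,-0,-0,-0.0032,1,-0.032,-0.041,-0.003,-0,-0,-0.0032,1,-0.031,-0.042,-0.003,-0,-0,-0.0032,1,-0.03,-0.043,-0.003,-0,-0,-0.0032,1,-0.03,-0.043,-0.003,-0,-0,-0.0032,1,-0.029,-0.044,-0.003,-0,-0,-0.0032,1,-0.028,-0.044,-0.003,-0,-0,-0.0032,1,-0.027,-0.045,-0.003,-0,-0,-0.0032,1,-0.026,-0.045,-0.003,-0,-0,-0.0032,1,-0.025,-0.046,-0.003,-0,-0,-0.0032,1,-0.024,-0.046,-0.003,-0,-0,-0.0032,1,-0.023,-0.047,-0.003,-0,-0,-0.0032,1
```

Emit:
servo_tool(
  commands=[-0.056,-0.054,-0.004,0,0,-0.0048,1,-0.055,-0.056,-0.004,0,0,-0.0048,1,-0.053,-0.058,-0.004,0,0,-0.0048,1,-0.052,-0.059,-0.004,0,0,-0.0048,1,-0.05,-0.061,-0.004,0,0,-0.0048,1,-0.048,-0.062,-0.004,0,0,-0.0048,1,-0.046,-0.063,-0.004,0,0,-0.0048,1,-0.044,-0.064,-0.004,0,0,-0.0048,1,-0.042,-0.066,-0.004,0,0,-0.0048,1,-0.039,-0.067,-0.004,0,0,-0.0048,1,-0.037,-0.068,-0.004,0,0,-0.0048,1,-0.035,-0.07,-0.004,0,0,-0.0048,1],
)

```text
t: 3.15
tcp_pos: [0.4312, 0.1358, 0.2557]
tool_rot: [0.027, 1.0, 0.0, 0.0]
force: [1.5, -0.1, 0.7]
finger_gap: 1.001
gripper_force: 0.0
```

```bash
python3 - <<'E'
from h import *
st()
w=manip.snapshot('wrist');save(w,'w1')
for q in('chest','lid','pin','pin_head','hasp_pull','hasp'):
    for k in manip.silhouettes(w,q)[:1]:
        ys,xs=np.nonzero(k['pixels']);print(q,round(k['conf'],2),k['box'],xs.mean().round(1),ys.mean().round(1))
for n,X in dict(pin_head=ch(-92,0,90.5),pull=ch(-109,0,45),lpl=ch(-92.5,112,95.5),lpr=ch(-92.5,-112,95.5),hh=ch(-78,0,105)).items(): print(n,X.round(4),proj(w,X).round(1))
E
```

```text
t 3.15 tcp [0.4312 0.1358 0.2557] R [[-0.999, 0.053, 0.001], [0.053, 0.999, 0.0], [-0.001, 0.0, -1.0]] F [ 1.5 -0.1  0.7] gap 1.001 0.0
chest 0.74 [185.9, 203.8, 260.3, 166.6] 313.7 288.5
lid 0.65 [190.3, 207.5, 252.4, 163.9] 313.2 302.0
pin 0.53 [304.8, 233.1, 17.7, 19.7] 314.8 240.5
pin_head 0.6 [306.4, 231.5, 16.7, 21.1] 314.9 240.8
hasp_pull 0.95 [296.7, 204.9, 34.1, 60.8] 314.5 240.6
hasp 0.72 [296.2, 207.7, 38.6, 56.5] 314.8 240.6
pin_head [0.5012 0.1323 0.0905] [[315.  241.8]]
pull [0.4843 0.1332 0.045 ] [[314.9 212.4]]
lpl [0.5069 0.2441 0.0955] [[421.1 243.5]]
lpr [0.4946 0.0205 0.0955] [[208.9 243.4]]
hh [0.5152 0.1315 0.105 ] [[315.  260.1]]
```

View pics/w1.png

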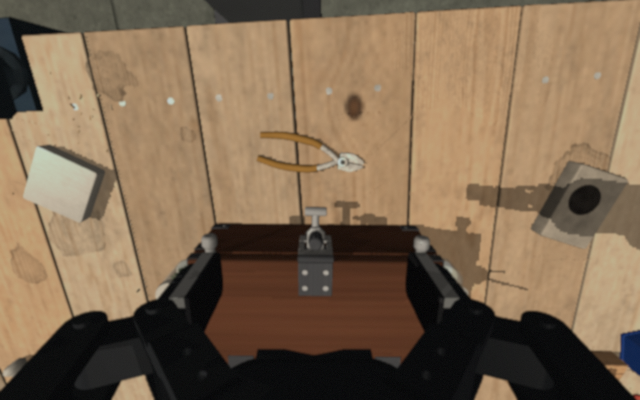

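```bash
python3 - <<'E'
from h import *
plan([(ch(-95,0,150),tool(0),5,-.2),(ch(-95,0,82.5),tool(0),4,-.2)])
E
```

```text
9 rows, max mm 24.969981978367546 max deg 0.036000000000000004
-0.027,-0.001,0.042,0,-0,0.0001,-0.2,-0.027,-0.001,0.042,0,-0,0.0001,-0.2,-0.027,-0.001,0.042,0,-0,0.0001,-0.2,-0.027,-0.001,0.042,0,-0,0.0001,-0.2,-0.027,-0.001,0.042,0,-0,0.0001,-0.2,-0,-0,0.034,0,-0,0,-0.2,-0,-0,0.034,0,-0,0,-0.2,-0,-0,0.034,0,-0,0,-0.2,-0,-0,0.034,0,-0,0,-0.2
```

Emit:
servo_tool(
  commands=[-0.027,-0.001,0.042,0,0,0.0001,-0.2,-0.027,-0.001,0.042,0,0,0.0001,-0.2,-0.027,-0.001,0.042,0,0,0.0001,-0.2,-0.027,-0.001,0.042,0,0,0.0001,-0.2,-0.027,-0.001,0.042,0,0,0,-0.2,0,0,0.034,0,0,0,-0.2,0,0,0.034,0,0,0,-0.2,0,0,0.034,0,0,0,-0.2,0,0,0.033,0,0,0,-0.2,0,0,0,0,0,0,-0.2],
  force=40,
)

```text
t: 4.33
tcp_pos: [0.4953, 0.1329, 0.0801]
tool_rot: [0.027, 1.0, -0.0, -0.003]
force: [-0.5, 0.3, -0.2]
finger_gap: 0.399
gripper_force: 0.0
```

Emit:
servo_tool(
  commands=[0,0,0,0,0,0,-1,0,0,0,0,0,0,-1,0,0,0,0,0,0,-1,0,0,0,0,0,0,-1,0,0,0,0,0,0,-1,0,0,0,0,0,0,-1],
)

```text
t: 4.83
tcp_pos: [0.4983, 0.1317, 0.0836]
tool_rot: [0.029, 1.0, 0.0, 0.001]
force: [-1.1, 2.8, 2.2]
finger_gap: 0.151
gripper_force: 39.9
```

Emit:
servo_tool(
  commands=[0,0,-0.02,0,0,0,-1,0,0,-0.03,0,0,0,-1,0,0,-0.05,0,0,0,-1,0,0,-0.05,0,0,0,-1],
)

```text
t: 5.17
tcp_pos: [0.4976, 0.1307, 0.1587]
tool_rot: [0.029, 1.0, -0.0, -0.001]
force: [0.6, 0.1, -0.8]
finger_gap: 0.148
gripper_force: 39.4
```

```bash
python3 - <<'E'
from h import *
st()
p=manip.snapshot('scene');w=manip.snapshot('wrist')
im=np.hstack([cv2.resize(p['img'][130:270,230:370],(400,400),interpolation=2),cv2.resize(w['img'][150:400,160:480],(400,400))]);cv2.imwrite('pics/c2.png',im[:,:,::-1])
up=np.array(manip.sense()['tcp_pos'])+[0,0,.03]
D=np.array([.5272,-.3776])
plan([(np.array([*D,.13]),tool(0),14,-1),(np.array([*D,.040]),tool(0),4,-1)])
E
```

```text
t 5.1667 tcp [0.4976 0.1307 0.1587] R [[-0.998, 0.057, -0.001], [0.057, 0.998, -0.001], [0.001, -0.001, -1.0]] F [ 0.6  0.1 -0.8] gap 0.148 39.40041651134379
18 rows, max mm 36.307712679264164 max deg 0.036000000000000004
-0.008,-0.072,0.005,0,0.0001,-0,-1,-0.008,-0.072,0.005,0,0.0001,-0,-1,-0.008,-0.072,0.005,0,0.0001,-0,-1,-0.008,-0.072,0.005,0,0.0001,-0,-1,-0.008,-0.072,0.005,0,0.0001,-0,-1,-0.008,-0.072,0.005,0,0.0001,-0,-1,-0.008,-0.072,0.005,0,0.0001,-0,-1,-0.008,-0.072,0.005,0,0.0001,-0,-1,-0.008,-0.072,0.005,0,0.0001,-0,-1,-0.008,-0.072,0.005,0,0.0001,-0,-1,-0.008,-0.072,0.005,0,0.0001,-0,-1,-0.008,-0.072,0.005,0,0.0001,-0,-1,-0.008,-0.072,0.005,0,0.0001,-0,-1,-0.008,-0.072,0.005,0,0.0001,-0,-1,-0,0,0.045,-0,-0,0,-1,-0,0,0.045,-0,-0,0,-1,-0,0,0.045,-0,-0,0,-1,-0,0,0.045,-0,-0,0,-1
```

View pics/c2.png

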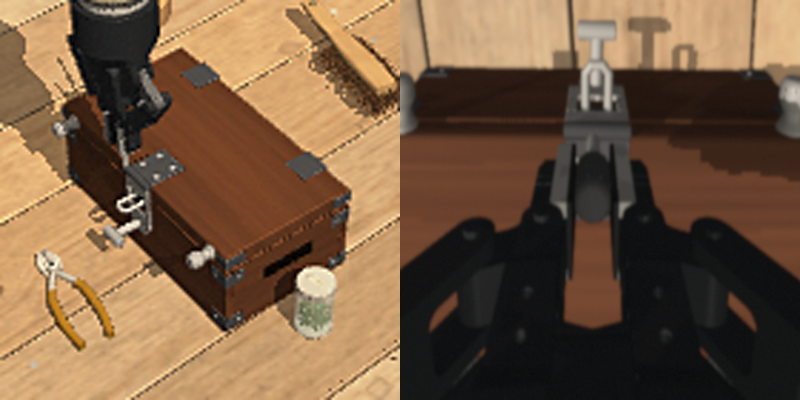

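Emit:
servo_tool(
  commands=[-0.009,-0.04,0,0,0,0,-1,-0.009,-0.078,0,0,0,0,-1,-0.009,-0.078,0.004,0,0,0,-1,-0.008,-0.078,0.006,0,0,0,-1,-0.008,-0.078,0.006,0,0,0,-1,-0.008,-0.078,0.006,0,0,0,-1,-0.008,-0.078,0.006,0,0,0,-1,-0.008,-0.078,0.006,0,0,0,-1,-0.008,-0.078,0.006,0,0,0,-1,-0.008,-0.078,0.006,0,0,0,-1,-0.008,-0.078,0.006,0,0,0,-1,-0.008,-0.078,0.006,0,0,0,-1],
)

```text
t: 6.27
tcp_pos: [0.5208, -0.3221, 0.1284]
tool_rot: [0.029, 1.0, 0.0, -0.0]
force: [0.6, -0.3, -0.7]
finger_gap: 0.153
gripper_force: 39.4
```

```bash
python3 - <<'E'
from h import *
st();w=manip.snapshot('wrist');save(w,'w2')
k=manip.silhouettes(w,'copper_dish')
for r in k[:2]:
    ys,xs=np.nonzero(r['pixels']);print(r['conf'],r['box'],atz(w,(xs.mean(),ys.mean()),.012))
D=np.array([.5272,-.3776]);print(proj(w,np.array([*D,.012])))
plan([(np.array([*D,.10]),tool(0),3,-1),(np.array([*D,.036]),tool(0),4,-1)])
E
```

```text
t 6.2667 tcp [ 0.5208 -0.3221  0.1284] R [[-0.998, 0.058, -0.001], [0.058, 0.998, 0.0], [0.001, -0.0, -1.0]] F [ 0.6 -0.3 -0.7] gap 0.153 39.396184146171436
0.73 [205.8, 158.9, 85.9, 85.1] [ 0.52628625 -0.37955181  0.012     ]
0.49 [633.3, 281.3, 5.7, 30.9] [ 0.64239929 -0.02173642  0.012     ]
[[251.44223978 202.63254693]]
7 rows, max mm 19.202864369671524 max deg 0.19386593305684213
-0.005,-0.033,0.019,-0.0003,0.0002,-0.0004,-1,-0.005,-0.033,0.019,-0.0003,0.0002,-0.0004,-1,-0.005,-0.033,0.019,-0.0003,0.0002,-0.0004,-1,0,0,0.032,-0,0,0,-1,0,0,0.032,-0,0,0,-1,0,0,0.032,-0,0,0,-1,0,0,0.032,-0,0,0,-1
```

Emit:
servo_tool(
  commands=[-0.005,-0.034,0.019,0,0,0,-1,-0.005,-0.034,0.019,0,0,0,-1,-0.004,-0.034,0.019,0,0,0,-1,0,-0.01,0.032,0,0,0,-1,0,0,0.032,0,0,0,-1,0,0,0.032,0,0,0,-1,0,0,0.032,0,0,0,-1,0,0,0,0,0,0,-1,0,0,0,0,0,0,-0.5,0,0,0,0,0,0,-0.5,0,0,-0.04,0,0,0,-0.5,0,0,-0.08,0,0,0,-0.5],
)

```text
t: 7.37
tcp_pos: [0.5226, -0.3734, 0.092]
tool_rot: [0.029, 1.0, 0.004, -0.004]
force: [0.8, 0.4, -0.3]
finger_gap: 0.253
gripper_force: 0.0
```

```bash
python3 - <<'E'
from h import *
st();w=manip.snapshot('wrist');save(w,'w3')
uv=proj(w,np.array([.527,-.379,.012]))[0].astype(int);print(uv)
for q in('copper_dish','pin'):
  for r in manip.look_for(w,q)[:1]: print(q,r)
x0=max(uv[0]-100,0);y0=max(uv[1]-100,0)
cv2.imwrite('pics/c3.png',cv2.resize(w['img'][y0:y0+200,x0:x0+200,::-1],(400,400)))
# staging in front of hasp pull, tilt 30
t=np.radians(30);tc=lambda x,z,ex,tl:ch(x+ex*np.sin(np.radians(tl)),0,z-ex*np.cos(np.radians(tl)))
plan([(ch(-230,0,180),tool(30),15,-.2)])
E
```

```text
t 7.3667 tcp [ 0.5226 -0.3734  0.092 ] R [[-0.998, 0.057, -0.008], [0.057, 0.998, 0.008], [0.009, 0.008, -1.0]] F [ 0.8  0.4 -0.3] gap 0.253 0.0
[307 212]
copper_dish {'box': [254.4, 162.9, 102.8, 99.0], 'conf': 0.93}
pin {'box': [302.6, 207.7, 25.3, 34.4], 'conf': 0.77}
15 rows, max mm 36.851051545376556 max deg 1.9803272456844094
0.026,0.068,-0.011,-0.0001,-0.0055,-0,-0.2,0.025,0.068,-0.012,-0.0001,-0.0055,-0,-0.2,0.025,0.068,-0.013,-0.0001,-0.0055,-0,-0.2,0.024,0.068,-0.014,-0.0001,-0.0055,-0,-0.2,0.024,0.068,-0.015,-0.0001,-0.0055,-0,-0.2,0.023,0.068,-0.015,-0.0001,-0.0055,-0,-0.2,0.023,0.068,-0.016,-0.0001,-0.0055,-0,-0.2,0.022,0.068,-0.017,-0.0001,-0.0055,-0,-0.2,0.022,0.068,-0.018,-0.0001,-0.0055,-0,-0.2,0.021,0.068,-0.018,-0.0001,-0.0055,-0,-0.2,0.02,0.068,-0.019,-0.0001,-0.0055,-0,-0.2,0.02,0.068,-0.02,-0.0001,-0.0055,-0,-0.2,0.019,0.068,-0.02,-0.0001,-0.0055,-0,-0.2,0.018,0.068,-0.021,-0.0001,-0.0055,-0,-0.2,0.018,0.068,-0.021,-0.0001,-0.0055,-0,-0.2
```

View pics/c3.png

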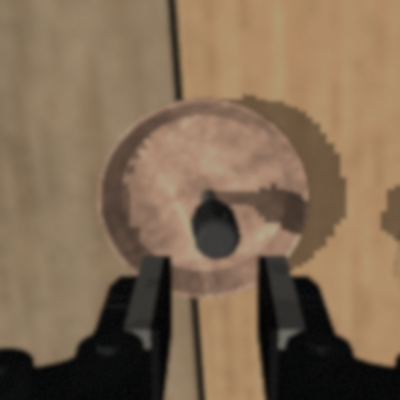

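Emit:
servo_tool(
  commands=[0,0.02,-0.05,0,0,0,-0.5,0.02,0.075,-0.012,0,-0.006,0,-0.2,0.025,0.077,-0.013,0,-0.006,0,0,0.024,0.077,-0.014,0,-0.006,0,0,0.024,0.077,-0.015,0,-0.006,0,0,0.023,0.077,-0.015,0,-0.006,0,0,0.023,0.077,-0.016,0,-0.006,0,0,0.022,0.077,-0.017,0,-0.006,0,0,0.022,0.077,-0.018,0,-0.006,0,0,0.021,0.077,-0.018,0,-0.006,0,0,0.02,0.077,-0.019,0,-0.006,0,0,0.02,0.077,-0.02,0,-0.006,0,0],
)

```text
t: 8.52
tcp_pos: [0.4129, 0.0579, 0.1838]
tool_rot: [0.028, 0.979, -0.006, 0.201]
force: [0.1, -1.1, 0.1]
finger_gap: 0.498
gripper_force: 0.0
```

```bash
cat >> h.py <<'E'
def hp(x,z,ex,tl,y=0): # TCP so that chest point (x,y,z) lies ex mm behind TCP, tilt tl deg
    t=np.radians(tl); return ch(x+ex*np.sin(t),y,z-ex*np.cos(t))
E
python3 - <<'E'
from h import *
st()
plan([(hp(-109,45,-70,30),tool(30),8,0),(hp(-109,45,14,30),tool(30),5,0)])
E
```

```text
t 8.5167 tcp [0.4129 0.0579 0.1838] R [[-0.917, 0.058, 0.394], [0.053, 0.998, -0.023], [-0.395, -0.0, -0.919]] F [ 0.1 -1.1  0.1] gap 0.498 0.0
13 rows, max mm 17.0 max deg 0.8287822391919363
0,0.02,0.021,-0,-0.0023,-0.0001,0,0.001,0.02,0.021,-0,-0.0023,-0.0001,0,0.001,0.02,0.021,-0,-0.0023,-0.0001,0,0.001,0.02,0.021,-0,-0.0023,-0.0001,0,0.002,0.02,0.021,-0,-0.0023,-0.0001,0,0.002,0.02,0.021,-0,-0.0023,-0.0001,0,0.002,0.02,0.021,-0,-0.0023,-0.0001,0,0.003,0.02,0.021,-0,-0.0023,-0.0001,0,0,0,0.034,0,0,0,0,0,-0,0.034,0,0,0,0,-0,0,0.034,-0,-0,-0,0,0,-0,0.034,0,0,0,0,0,0,0.034,0,0,0,0
```

Emit:
servo_tool(
  commands=[0,0.032,0.034,0,-0.0037,-0.0002,0,0.002,0.032,0.034,0,-0.0037,-0.0002,0,0.002,0.032,0.034,0,-0.0037,-0.0002,0,0.003,0.032,0.034,0,-0.0037,0,0,0.004,0.032,0.034,0,-0.0037,0,0,0,0,0,0,0,0,0],
)

```text
t: 9.02
tcp_pos: [0.4609, 0.1138, 0.1406]
tool_rot: [0.022, 0.972, 0.007, 0.233]
force: [-0.7, -0.4, 0.2]
finger_gap: 0.5
gripper_force: 0.0
```

```bash
python3 - <<'E'
from h import *
st()
w=manip.snapshot('wrist');print(proj(w,ch(-109,0,45)))
for r in manip.look_for(w,'hasp_pull')[:2]: print(r)
cv2.imwrite('pics/c4.png',w['img'][100:300,200:440,::-1])
plan([(hp(-109,45,14,30),tool(30),6,0)])
E
```

```text
t 9.0167 tcp [0.4609 0.1138 0.1406] R [[-0.89, 0.039, 0.453], [0.046, 0.999, 0.003], [-0.453, 0.023, -0.891]] F [-0.7 -0.4  0.2] gap 0.5 0.0
[[338.64117784 170.16152221]]
{'box': [314.2, 162.2, 47.7, 100.4], 'conf': 0.74}
6 rows, max mm 19.358460682605937 max deg 0.5959060328608866
0.007,0.006,0.037,0.0007,-0.0015,0,0,0.007,0.007,0.037,0.0007,-0.0015,0,0,0.008,0.007,0.037,0.0007,-0.0015,0,0,0.008,0.007,0.037,0.0007,-0.0015,0,0,0.008,0.007,0.037,0.0007,-0.0015,0,0,0.009,0.007,0.037,0.0007,-0.0015,0,0
```

View pics/c4.png

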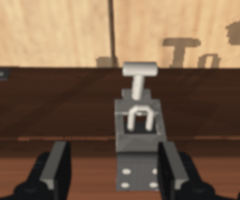

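Emit:
servo_tool(
  commands=[0.022,0.02,0.01,0.002,-0.0045,0,0,0.022,0.02,0.01,0.002,-0.0045,0,0,0,0,0.02,0,0,0,0,0,0,0,0,0,0,0],
)

```text
t: 9.45
tcp_pos: [0.4637, 0.1231, 0.1444]
tool_rot: [0.022, 0.971, 0.012, 0.239]
force: [-0.2, -1.0, -0.1]
finger_gap: 0.501
gripper_force: 0.0
```

```bash
python3 - <<'E'
from h import *
st()
plan([(hp(-109,45,14,30),tool(30),6,0)])
E
```

```text
t 9.45 tcp [0.4637 0.1231 0.1444] R [[-0.885, 0.037, 0.464], [0.048, 0.999, 0.012], [-0.463, 0.033, -0.886]] F [-0.2 -1.  -0.1] gap 0.501 0.0
6 rows, max mm 19.40360791193225 max deg 0.5351784749034663
0.009,0.002,0.037,0.001,-0.0011,-0,0,0.009,0.003,0.037,0.001,-0.0011,-0,0,0.01,0.003,0.037,0.001,-0.0011,-0,0,0.01,0.003,0.037,0.001,-0.0011,-0,0,0.01,0.003,0.037,0.001,-0.0011,-0,0,0.011,0.004,0.037,0.001,-0.0011,-0,0
```

```bash
python3 - <<'E'
from h import *
s=manip.sense();print(np.round(s['q'],3),np.round(s['qd'],2))
E
```

```text
[ 0.026  0.436  2.223 -0.395  0.    -1.105] [-0.   -0.   -0.    0.01  0.   -0.01]
```

```bash
python3 - <<'E'
from h import *
plan([(hp(-112,45,-60,12),tool(12),8,0)])
E
```

```text
8 rows, max mm 5.477225575051661 max deg 1.9605958278033748
0.004,0.002,0.01,0.0007,0.0054,0.0001,0,0.003,0.002,0.01,0.0007,0.0054,0.0001,0,0.003,0.003,0.01,0.0007,0.0054,0.0001,0,0.003,0.003,0.01,0.0007,0.0054,0.0001,0,0.002,0.003,0.01,0.0007,0.0054,0.0001,0,0.002,0.003,0.01,0.0007,0.0054,0.0001,0,0.002,0.003,0.01,0.0007,0.0054,0.0001,0,0.001,0.003,0.01,0.0007,0.0054,0.0001,0
```

Emit:
servo_tool(
  commands=[0.004,0.002,0.01,0.0007,0.0054,0,0,0.003,0.002,0.01,0.0007,0.0054,0,0,0.003,0.003,0.01,0.0007,0.0054,0,0,0.003,0.003,0.01,0.0007,0.0054,0,0,0.002,0.003,0.01,0.0007,0.0054,0,0,0.002,0.003,0.01,0.0007,0.0054,0,0,0.002,0.003,0.01,0.0007,0.0054,0,0,0.001,0.003,0.01,0.0007,0.0054,0,0],
)

```text
t: 10.12
tcp_pos: [0.4687, 0.1331, 0.1052]
tool_rot: [0.025, 0.994, -0.003, 0.11]
force: [-0.3, 0.1, 0.0]
finger_gap: 0.502
gripper_force: 0.0
```

```bash
python3 - <<'E'
from h import *
st();s=manip.sense();print(np.round(s['q'],3))
plan([(hp(-112,45,-50,12),tool(12),4,0),(hp(-112,45,10,12),tool(12),5,0)])
E
```

```text
t 10.1167 tcp [0.4687 0.1331 0.1052] R [[-0.975, 0.051, 0.218], [0.049, 0.999, -0.012], [-0.219, -0.001, -0.976]] F [-0.3  0.1  0. ] gap 0.502 0.0
[ 0.063  0.519  2.041 -0.073  0.364 -1.392]
9 rows, max mm 12.0 max deg 0.16099689437998485
0,0,0.006,-0,0.0004,0.0002,0,0,0,0.006,-0,0.0004,0.0002,0,0,0,0.006,-0,0.0004,0.0002,0,0,0,0.006,-0,0.0004,0.0002,0,0,0,0.024,0,0,0,0,-0,0,0.024,0,0,0,0,-0,-0,0.024,0,-0,-0,0,-0,0,0.024,0,0,0,0,-0,0,0.024,0,0,0,0
```

Emit:
servo_tool(
  commands=[0,0,0.02,0,0.001,0.0002,0,0,0,0.026,0,0.0005,0.0002,0,0,0,0.033,0,0,0.0002,0,0,0,0.033,0,0,0,0,0,0,0.033,0,0,0,0,0,0,0,0,0,0,0],
)

```text
t: 10.62
tcp_pos: [0.4834, 0.1319, 0.0319]
tool_rot: [0.027, 0.994, -0.003, 0.104]
force: [-1.3, -0.2, -0.1]
finger_gap: 0.501
gripper_force: 0.0
```

Emit:
servo_tool(
  commands=[0,0,0,0,0,0,-1,0,0,0,0,0,0,-1,0,0,0,0,0,0,-1,0,0,0,0,0,0,-1],
  force=25,
)

```text
t: 10.95
tcp_pos: [0.4829, 0.1341, 0.0351]
tool_rot: [0.027, 0.994, -0.003, 0.106]
force: [-2.2, 11.9, -5.2]
finger_gap: 0.296
gripper_force: 27.5
```

```bash
python3 - <<'E'
from h import *
st();s=manip.sense();print(np.round(s['q'],3))
t=s['tcp_pos'];c,sn=np.cos(YAW),np.sin(YAW);d=np.array(t[:2])-C;print('chest',(c*d[0]+sn*d[1]),(-sn*d[0]+c*d[1]))
w=manip.snapshot('wrist');cv2.imwrite('pics/c5.png',w['img'][100:400,140:500,::-1])
E
```

```text
t 10.95 tcp [0.4829 0.1341 0.0351] R [[-0.976, 0.053, 0.211], [0.052, 0.999, -0.011], [-0.211, 0.001, -0.977]] F [-2.2 11.9 -5.2] gap 0.296 27.51853197813034
[ 0.062  0.686  2.035 -0.114  0.21  -1.347]
chest -0.11044396543370498 0.0008040133910019957
```

View pics/c5.png

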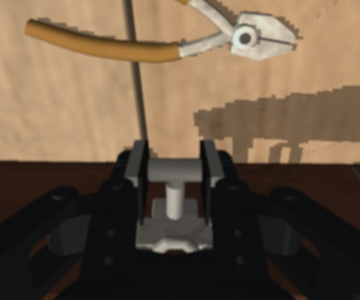

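```bash
cat >> h.py <<'E'
def hasp_bar(a):
    c,s=np.cos(a),np.sin(a); x,z=-31.,-60.
    return -78+x*c+z*s, 105-x*s+z*c
E
python3 - <<'E'
from h import *
wp=[]
for a in np.arange(.2,3.61,.2):
    x,z=hasp_bar(a); tl=max(0,12*(1-a/1.0)); wp.append((hp(x-3.4+.0,z,9.5,tl,0.8),tool(tl),1,-1))
    if abs(a-1.8)<.01 or abs(a-3.6)<.01: print(a,x,z,wp[-1][0])
plan(wp)
E
```

```text
1.8 -129.387592917206 148.82140223880927 [0.46055718 0.13529843 0.1393214 ]
3.6000000000000005 -23.649262495950282 145.08737123790837 [0.56613562 0.12948575 0.13558737]
18 rows, max mm 14.142135623730951 max deg 2.5932496987370883
0.02,0,-0.02,0.0001,0.0072,0.0002,-1,0.017,0,-0.022,-0,0.0067,0,-1,0.013,-0,-0.024,0,0.0067,-0,-1,0.009,0,-0.026,-0,0.0067,0,-1,0.005,0,-0.027,0,0.0067,-0,-1,-0,-0,-0.027,-0,0,0,-1,-0.006,0,-0.026,0,0,0,-1,-0.011,-0,-0.025,-0,-0,0,-1,-0.015,0,-0.022,0,0,0,-1,-0.019,0,-0.019,-0,-0,0,-1,-0.023,0,-0.014,0,0,0,-1,-0.025,0,-0.01,-0,-0,0,-1,-0.027,0,-0.004,0,0,0,-1,-0.027,-0,0.001,-0,-0,0,-1,-0.026,-0,0.006,0,0,0,-1,-0.024,0,0.011,-0,-0,0,-1,-0.022,-0,0.016,0,0,0,-1,-0.018,0,0.02,-0,-0,0,-1
```

Emit:
servo_tool(
  commands=[0.02,0,-0.02,0,0.0072,0,-1,0.017,0,-0.022,0,0.0067,0,-1,0.013,0,-0.024,0,0.0067,0,-1,0.009,0,-0.026,0,0.0067,0,-1,0.005,0,-0.027,0,0.0067,0,-1,0,0,-0.027,0,0,0,-1,-0.006,0,-0.026,0,0,0,-1,-0.011,0,-0.025,0,0,0,-1,-0.015,0,-0.022,0,0,0,-1],
)

```text
t: 11.75
tcp_pos: [0.4618, 0.1357, 0.1407]
tool_rot: [0.027, 1.0, 0.002, 0.002]
force: [1.1, 7.2, -5.7]
finger_gap: 0.295
gripper_force: 26.0
```

```bash
python3 - <<'E'
from h import *
st()
wp=[]
for a in np.arange(2.,3.61,.2):
    x,z=hasp_bar(a); wp.append((hp(x-3.4,z,9.5,0,0.8),tool(0),1,-1))
plan(wp)
E
```

```text
t 11.75 tcp [0.4618 0.1357 0.1407] R [[-0.998, 0.055, 0.003], [0.055, 0.998, 0.003], [-0.003, 0.004, -1.0]] F [ 1.1  7.2 -5.7] gap 0.295 26.025599241256714
9 rows, max mm 13.64734406395618 max deg 0.28116898833263954
-0.017,-0.001,-0.016,0.0006,0.0005,0,-1,-0.023,0,-0.014,-0,0,0,-1,-0.025,0,-0.01,-0,0,0,-1,-0.027,0,-0.004,0,0,0,-1,-0.027,-0,0.001,0,0,0,-1,-0.026,-0,0.006,0,0,0,-1,-0.024,0,0.011,0,0,0,-1,-0.022,-0,0.016,0,0,0,-1,-0.018,0,0.02,0,0,0,-1
```

Following well. Second half of the arc, then open and rise.

Emit:
servo_tool(
  commands=[-0.018,0,-0.018,0,0,0,-1,-0.023,0,-0.014,0,0,0,-1,-0.025,0,-0.01,0,0,0,-1,-0.027,0,-0.004,0,0,0,-1,-0.027,0,0.001,0,0,0,-1,-0.026,0,0.006,0,0,0,-1,-0.024,0,0.011,0,0,0,-1,-0.022,0,0.016,0,0,0,-1,-0.018,0,0.02,0,0,0,-1,0,0,0,0,0,0,-1],
)

```text
t: 12.58
tcp_pos: [0.5714, 0.1291, 0.1368]
tool_rot: [0.027, 1.0, 0.001, 0.005]
force: [3.8, 3.2, 6.5]
finger_gap: 0.291
gripper_force: 27.8
```

Emit:
servo_tool(
  commands=[0,0,0,0,0,0,0.2,0,0,0,0,0,0,0.2,0,0,0,0,0,0,0.2,0,0,-0.04,0,0,0,0.2,0,0,-0.06,0,0,0,0.2,0.06,0,-0.06,0,0,0,0.2,0.06,0,0,0,0,0,0.2],
)

```text
t: 13.17
tcp_pos: [0.5107, 0.1314, 0.2195]
tool_rot: [0.027, 1.0, 0.0, 0.006]
force: [0.3, 0.5, -0.2]
finger_gap: 0.599
gripper_force: 0.0
```

```bash
python3 - <<'E'
from h import *
st()
p=manip.snapshot('scene');w=manip.snapshot('wrist')
im=np.hstack([cv2.resize(p['img'][130:270,230:370],(400,400),interpolation=2),cv2.resize(w['img'],(400,400))]);cv2.imwrite('pics/c6.png',im[:,:,::-1])
for r in manip.look_for(p,'pin')[:2]:print(r)
E
```

```text
t 13.1667 tcp [0.5107 0.1314 0.2195] R [[-0.998, 0.054, 0.012], [0.054, 0.999, -0.0], [-0.012, 0.001, -1.0]] F [ 0.3  0.5 -0.2] gap 0.599 0.0
{'box': [408.0, 314.9, 8.4, 13.1], 'conf': 0.57}
```

View pics/c6.png

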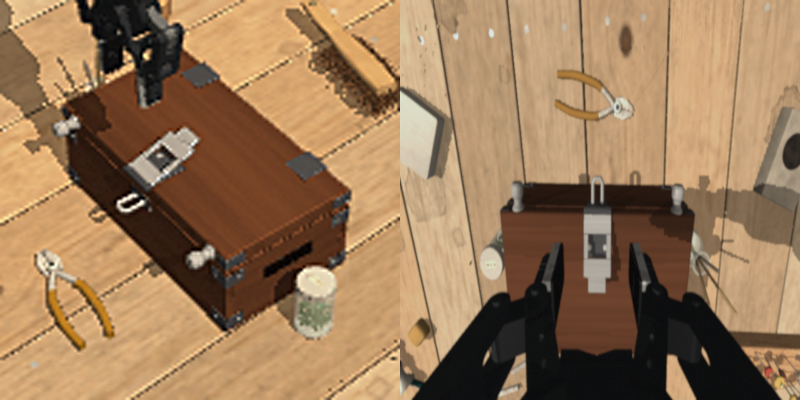

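```bash
python3 - <<'E'
from h import *
s=manip.sense();print(np.round(s['q'],3))
plan([(hp(-94,95.5,-70,12,112),tool(12),5,0),(hp(-94,95.5,12,12,112),tool(12),5,0)])
E
```

```text
[ 4.100e-02  4.110e-01  1.709e+00 -1.000e-03  1.024e+00 -1.477e+00]
10 rows, max mm 25.03497553424009 max deg 2.4122686417561376
0.007,0.045,0.02,-0,-0.0067,0.0001,0,0.008,0.045,0.02,-0,-0.0067,0.0001,0,0.009,0.045,0.02,-0,-0.0067,0.0001,0,0.01,0.045,0.019,-0,-0.0067,0.0001,0,0.011,0.045,0.019,-0,-0.0067,0.0001,0,-0,0,0.033,0,0,0,0,-0,-0,0.033,-0,-0,0,0,-0,0,0.033,0,0,0,0,-0,-0,0.033,-0,-0,0,0,-0,0,0.033,0,0,0,0
```

Emit:
servo_tool(
  commands=[0.007,0.045,0.02,0,-0.0067,0,0,0.008,0.045,0.02,0,-0.0067,0,0,0.009,0.045,0.02,0,-0.0067,0,0,0.01,0.045,0.019,0,-0.0067,0,0,0.011,0.045,0.019,0,-0.0067,0,0,0,0,0,0,0,0,0],
)

```text
t: 13.82
tcp_pos: [0.4914, 0.2472, 0.1608]
tool_rot: [0.025, 0.994, -0.003, 0.103]
force: [-0.9, -0.0, -0.8]
finger_gap: 0.5
gripper_force: 0.0
```

```bash
python3 - <<'E'
from h import *
st();s=manip.sense();print(np.round(s['q'],3))
w=manip.snapshot('wrist');print(proj(w,ch(-92.5,112,95.5)))
for r in manip.look_for(w,'lid_pull_left')[:2]: print(r)
plan([(hp(-94,95.5,12,12,112),tool(12),6,0)])
E
```

```text
t 13.8167 tcp [0.4914 0.2472 0.1608] R [[-0.978, 0.05, 0.204], [0.048, 0.999, -0.012], [-0.204, -0.002, -0.979]] F [-0.9 -0.  -0.8] gap 0.5 0.0
[ 0.302  0.476  1.822 -0.119  0.654 -1.132]
[[312.2054713  213.81448612]]
{'box': [0.0, 200.1, 347.0, 166.8], 'conf': 0.81}
6 rows, max mm 13.509256086106296 max deg 0.036000000000000004
0.001,-0,0.027,-0,-0,0.0001,0,0.001,-0,0.027,-0,-0,0.0001,0,0.001,-0,0.027,-0,-0,0.0001,0,0.001,-0,0.027,-0,-0,0.0001,0,0.001,-0,0.027,-0,-0,0.0001,0,0.001,-0,0.027,-0,-0,0.0001,0
```

Emit:
servo_tool(
  commands=[0.001,0,0.04,0,0,0,0,0.001,0,0.04,0,0,0,0,0.001,0,0.04,0,0,0,0,0.001,0,0.04,0,0,0,0,0,0,0,0,0,0,-1,0,0,0,0,0,0,-1,0,0,0,0,0,0,-1,0,0,0,0,0,0,-1,0,0,0,0,0,0,-1],
  force=25,
)

```text
t: 14.67
tcp_pos: [0.5105, 0.2452, 0.0862]
tool_rot: [0.027, 0.994, -0.002, 0.106]
force: [-0.7, 6.5, -4.1]
finger_gap: 0.163
gripper_force: 24.5
```

```bash
cat >> h.py <<'E'
def knob(th):
    c,s=np.cos(th),np.sin(th); x,z=-167.5,9.5
    return 75+x*c+z*s, 86-x*s+z*c
def inchest():
    t=np.array(manip.sense()['tcp_pos']);c,sn=np.cos(YAW),np.sin(YAW);d=t[:2]-C
    return np.array([(c*d[0]+sn*d[1])*1000,(-sn*d[0]+c*d[1])*1000,t[2]*1000])
E
python3 - <<'E'
from h import *
st();v=inchest();print(v)
off=v-hp_c if 0 else v-np.array([-92.5+12*np.sin(.2094),112,95.5-12*np.cos(.2094)]);print('off',off)
wp=[]
for th in np.arange(.09,1.55,.09):
    x,z=knob(th); tl=max(0,12*(1-th/.9)); wp.append((hp(x+off[0],z+off[2],12,tl,112+off[1]),tool(tl),1,-1))
plan(wp)
print(knob(1.52))
E
```

```text
t 14.6667 tcp [0.5105 0.2452 0.0862] R [[-0.976, 0.054, 0.211], [0.054, 0.999, -0.009], [-0.212, 0.002, -0.977]] F [-0.7  6.5 -4.1] gap 0.163 24.512030920232633
[-88.98209859 113.24824725  86.24872881]
off [1.02342489 1.24824725 2.48659859]
17 rows, max mm 15.297058540778355 max deg 1.4113652964417114
-0.009,0,-0.029,0.0004,0.0039,0,-1,-0.011,0,-0.028,-0,0.0033,0,-1,-0.013,0,-0.027,-0,0.0033,0,-1,-0.014,0,-0.026,-0,0.0033,0,-1,-0.016,0,-0.025,0,0.0033,-0,-1,-0.018,0,-0.024,0,0.0033,0,-1,-0.02,-0,-0.023,0,0.0033,-0,-1,-0.021,0,-0.021,-0,0.0033,-0,-1,-0.022,-0,-0.02,0,0.0033,0,-1,-0.024,0,-0.018,0,0.0033,-0,-1,-0.025,-0,-0.016,-0,0,0,-1,-0.027,0,-0.014,0,0,0,-1,-0.028,-0,-0.011,-0,-0,0,-1,-0.029,-0,-0.009,0,0,0,-1,-0.03,0,-0.006,-0,-0,0,-1,-0.03,0,-0.004,0,0,0,-1,-0.03,-0,-0.001,-0,-0,0,-1
(np.float64(75.98302014139352), np.float64(253.76630672277918))
```

Emit:
servo_tool(
  commands=[-0.009,0,-0.029,0,0.0039,0,-1,-0.011,0,-0.028,0,0.0033,0,-1,-0.013,0,-0.027,0,0.0033,0,-1,-0.014,0,-0.026,0,0.0033,0,-1,-0.016,0,-0.025,0,0.0033,0,-1,-0.018,0,-0.024,0,0.0033,0,-1,-0.02,0,-0.023,0,0.0033,0,-1,-0.021,0,-0.021,0,0.0033,0,-1],
  force=35,
)

```text
t: 15.33
tcp_pos: [0.5579, 0.2422, 0.1946]
tool_rot: [0.027, 0.999, 0.001, 0.022]
force: [6.2, 2.9, -13.0]
finger_gap: 0.16
gripper_force: 34.2
```

```bash
python3 - <<'E'
from h import *
st();print(inchest())
off=[1,1.2,2.5]
wp=[]
for th in np.r_[np.arange(.81,1.5,.09),1.53]:
    x,z=knob(th); tl=max(0,12*(1-th/.9)); wp.append((hp(x+off[0],z+off[2],12,tl,112+off[1]),tool(tl),1,-1))
plan(wp)
E
```

```text
t 15.3333 tcp [0.5579 0.2422 0.1946] R [[-0.998, 0.054, 0.045], [0.054, 0.999, 0.0], [-0.045, 0.003, -0.999]] F [  6.2   2.9 -13. ] gap 0.16 34.15296404622495
[-41.50801288 112.89109617 194.56343953]
9 rows, max mm 15.297058540778355 max deg 1.3760290694603803
-0.019,0.001,-0.019,0.0004,0.0038,0.0001,-1,-0.024,0,-0.018,0,0.0033,-0,-1,-0.025,0,-0.016,-0,-0,0,-1,-0.027,-0,-0.014,0,-0,0,-1,-0.028,0,-0.011,0,0,0,-1,-0.029,-0,-0.009,0,0,0,-1,-0.03,-0,-0.006,0,0,0,-1,-0.03,0,-0.004,0,0,0,-1,-0.03,0,-0.001,0,0,0,-1
```

Emit:
servo_tool(
  commands=[-0.02,0,-0.02,0,0.0038,0,-1,-0.024,0,-0.018,0,0.0033,0,-1,-0.025,0,-0.016,0,0,0,-1,-0.027,0,-0.014,0,0,0,-1,-0.028,0,-0.011,0,0,0,-1,-0.029,0,-0.009,0,0,0,-1,-0.03,0,-0.006,0,0,0,-1,-0.03,0,-0.004,0,0,0,-1,-0.03,0,-0.001,0,0,0,-1,-0.008,0,0,0,0,0,-1,0,0,0,0,0,0,-1],
)

```text
t: 16.25
tcp_pos: [0.6768, 0.2347, 0.2432]
tool_rot: [0.027, 1.0, -0.0, -0.007]
force: [-8.1, 0.0, 1.3]
finger_gap: 0.16
gripper_force: 35.5
```

```bash
python3 - <<'E'
from h import *
st();print(inchest(),knob(1.52))
E
```

```text
t 16.25 tcp [0.6768 0.2347 0.2432] R [[-0.998, 0.054, -0.014], [0.054, 0.999, 0.0], [0.014, -0.001, -1.0]] F [-8.1  0.   1.3] gap 0.16 35.53845432776143
[ 77.6573414  111.92343271 243.20415637] (np.float64(75.98302014139352), np.float64(253.76630672277918))
```

Emit:
servo_tool(
  commands=[-0.01,0,0,0,0,0,-1,0,0,0,0,0,0,-1],
)

```text
t: 16.42
tcp_pos: [0.6769, 0.2347, 0.2431]
tool_rot: [0.026, 1.0, -0.001, -0.013]
force: [-17.7, -0.2, 6.1]
finger_gap: 0.162
gripper_force: 35.9
```

Emit:
servo_tool(
  commands=[0,0,0,0,0,0,-0.2,0,0,0,0,0,0,-0.2,0,0,-0.02,0,0,0,-0.2,0,0,-0.06,0,0,0,-0.2,0,0,-0.06,0,0,0,-0.2,0.08,-0.03,0,0,0,0,0.2,0.08,-0.03,0,0,0,0,0.4,0.08,-0.03,0,0,0,0,0.4,0.08,-0.03,0,0,0,0,0.4,0.08,-0.03,0,0,0,0,0.4,0,0,0,0,0,0,0.4],
)

```text
t: 17.33
tcp_pos: [0.4763, 0.1701, 0.3125]
tool_rot: [0.027, 1.0, -0.001, -0.008]
force: [-0.3, -0.3, -1.2]
finger_gap: 0.7
gripper_force: 0.0
```

```bash
python3 - <<'E'
from h import *
st();w=manip.snapshot('wrist');p=manip.snapshot('scene');t=manip.snapshot('top')
for q in('dapping_block','bead_jar_wide'):
  for nm,im in(('w',w),('s',p),('t',t)):
    for r in manip.silhouettes(im,q)[:1]:
      ys,xs=np.nonzero(r['pixels']);X=atz(im,(xs.mean(),ys.mean()),.06);print(q,nm,round(r['conf'],2),np.round(r['box']),X.round(3))
for r in manip.look_for(p,'lid')[:1]:print(r)
im=np.hstack([cv2.resize(p['img'][100:270,220:390],(400,400),interpolation=2),cv2.resize(w['img'][:,:],(400,400))]);cv2.imwrite('pics/c7.png',im[:,:,::-1])
print(proj(w,np.array([ch(0,65,20),ch(0,-65,20)])))
E
```

```text
t 17.3333 tcp [0.4763 0.1701 0.3125] R [[-0.998, 0.054, -0.016], [0.054, 0.999, -0.002], [0.016, -0.003, -1.0]] F [-0.3 -0.3 -1.2] gap 0.7 0.0
dapping_block w 0.59 [229. 239.  35.  39.] [0.594 0.076 0.06 ]
dapping_block s 0.76 [309. 196.  20.  20.] [0.596 0.051 0.06 ]
dapping_block t 0.76 [309. 186.  11.  17.] [0.608 0.065 0.06 ]
bead_jar_wide w 0.63 [318. 221.  38.  44.] [0.585 0.193 0.06 ]
bead_jar_wide s 0.86 [274. 173.  16.  23.] [0.577 0.178 0.06 ]
{'box': [289.8, 105.0, 68.5, 92.1], 'conf': 0.95}
[[334.10087925 238.65198082]
 [247.61648818 238.47880872]]
```

View pics/c7.png

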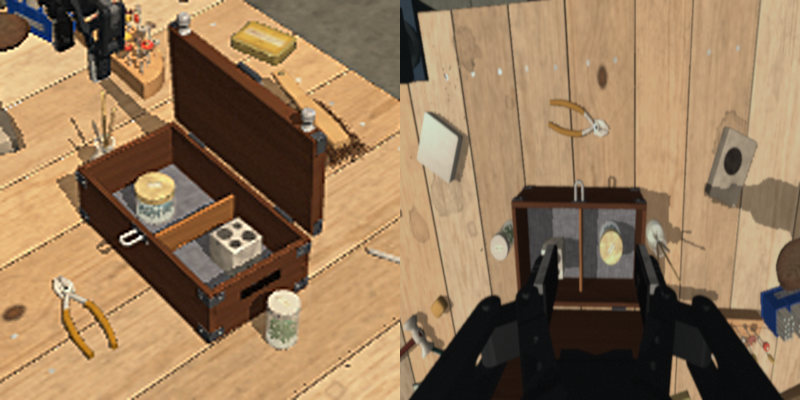

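Emit:
servo_tool(
  commands=[0.012,-0.036,0,0,0.002,0,0.9,0.012,-0.036,0,0,0,0,0.9,0.012,-0.036,0,0,0,0,0.9,0.012,-0.036,0,0,0,0,0.9,0.01,-0.036,0,0,0,0,0.9,0.01,-0.036,0,0,0,0,0.9,0,0,0,0,0,0,0.9],
)

```text
t: 18.42
tcp_pos: [0.4471, 0.0639, 0.3136]
tool_rot: [0.028, 1.0, -0.001, -0.009]
force: [-0.2, 0.2, 0.2]
finger_gap: 0.949
gripper_force: 0.0
```

```bash
python3 - <<'E'
from h import *
np.set_printoptions(precision=4,suppress=True)
st();w=manip.snapshot('wrist');p=manip.snapshot('scene')
ms=[]
for im in(w,p):
    r=manip.silhouettes(im,'dapping_block')[0];print(r['conf'],r['box']);ms.append((im,r['pixels']))
for a0 in(-.4,-.055,.4):
    print(fit(ms,lambda v:boxpts(.045,.045,.02,.065,*v),[.592,.06,a0],[.01,.01,.2]), fit(ms[:1],lambda v:boxpts(.045,.045,.02,.065,*v),[.592,.06,a0],[.01,.01,.2]))
uv=proj(w,np.array([.592,.06,.06]))[0].astype(int);print(uv)
b=np.hstack([cv2.resize(w['img'][uv[1]-50:uv[1]+50,uv[0]-60:uv[0]+60],(400,333)),cv2.resize(p['img'][180:230,290:350],(400,333))]);cv2.imwrite('pics/c8.png',b[:,:,::-1])
E
```

```text
t 18.4167 tcp [0.4471 0.0639 0.3136] R [[-0.998, 0.056, -0.017], [0.056, 0.998, -0.001], [0.017, -0.002, -1.0]] F [-0.2  0.2  0.2] gap 0.949 0.0
0.76 [306.9, 253.8, 27.5, 41.9]
0.93 [310.4, 194.8, 21.7, 20.6]
(array([ 0.6099,  0.0629, -0.0719]), np.float64(-1.7453074925149237)) (array([ 0.6101,  0.0627, -0.0611]), np.float64(-0.9474442044636429))
(array([ 0.6085,  0.0622, -0.056 ]), np.float64(-1.7573732812946457)) (array([ 0.6102,  0.0625, -0.0376]), np.float64(-0.9339957416607523))
(array([0.6105, 0.0636, 0.0473]), np.float64(-1.7258313146883946)) (array([ 0.6103,  0.0636, -0.0211]), np.float64(-0.9261083743842364))
[317 267]
```

View pics/c8.png

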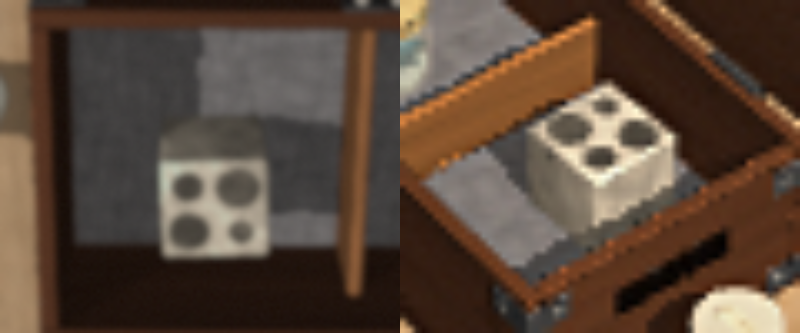

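```bash
python3 - <<'E'
from h import *
T=np.array([.6095,.0625])
plan([(np.array([*T,.16]),tool(0,-2.5),7,.45),(np.array([*T,.033]),tool(0,-2.5),5,.45)])
E
```

```text
12 rows, max mm 32.1947200640105 max deg 0.16099689437998485
-0.047,0.001,0.043,-0,-0.0004,-0.0002,0.45,-0.047,0.001,0.043,-0,-0.0004,-0.0002,0.45,-0.047,0.001,0.043,-0,-0.0004,-0.0002,0.45,-0.047,0.001,0.044,-0,-0.0004,-0.0002,0.45,-0.046,0.001,0.044,-0,-0.0004,-0.0002,0.45,-0.046,0.001,0.044,-0,-0.0004,-0.0002,0.45,-0.046,0.001,0.044,-0,-0.0004,-0.0002,0.45,0,-0,0.051,0,0,0,0.45,0,-0,0.051,0,0,0,0.45,0,-0,0.051,0,0,0,0.45,0,-0,0.051,0,0,0,0.45,0,-0,0.051,0,0,0,0.45
```

Emit:
servo_tool(
  commands=[-0.047,0.001,0.043,0,-0.0004,-0.0002,0.45,-0.047,0.001,0.043,0,-0.0004,-0.0002,0.45,-0.047,0.001,0.043,0,-0.0004,-0.0002,0.45,-0.047,0.001,0.044,0,-0.0004,-0.0002,0.45,-0.046,0.001,0.044,0,-0.0004,-0.0002,0.45,-0.046,0.001,0.044,0,-0.0004,-0.0002,0.45,-0.046,0.001,0.044,0,-0.0004,-0.0002,0.45,0,0,0,0,0,0,0.45],
)

```text
t: 19.28
tcp_pos: [0.6114, 0.0622, 0.1544]
tool_rot: [0.022, 1.0, -0.0, -0.001]
force: [-0.2, -0.2, -0.3]
finger_gap: 0.726
gripper_force: 0.0
```

```bash
python3 - <<'E'
from h import *
st()
T=np.array([.6095,.0625])
plan([(np.array([*T,.033]),tool(0,-2.5),5,.45)])
E
```

```text
t 19.2833 tcp [0.6114 0.0622 0.1544] R [[-0.999, 0.044, -0.002], [0.044, 0.999, -0.0], [0.002, -0.0, -1.0]] F [-0.2 -0.2 -0.3] gap 0.726 0.0
5 rows, max mm 24.505101509685694 max deg 0.036000000000000004
0.001,0,0.049,-0,-0.0001,-0,0.45,0.001,0,0.049,-0,-0.0001,-0,0.45,0.001,0,0.049,-0,-0.0001,-0,0.45,0.001,0,0.049,-0,-0.0001,-0,0.45,0.001,0,0.049,-0,-0.0001,-0,0.45
```

Emit:
servo_tool(
  commands=[0.001,0,0.049,0,0,0,0.45,0.001,0,0.049,0,0,0,0.45,0.001,0,0.049,0,0,0,0.45,0.001,0,0.049,0,0,0,0.45,0.001,0,0.045,0,0,0,0.45,0,0,0,0,0,0,0.3,0,0,0,0,0,0,-0.2,0,0,0,0,0,0,-1,0,0,0,0,0,0,-1,0,0,0,0,0,0,-1,0,0,0,0,0,0,-1],
  force=60,
)

```text
t: 20.2
tcp_pos: [0.6071, 0.0614, 0.04]
tool_rot: [0.022, 1.0, -0.0, 0.001]
force: [-0.2, -0.2, -5.7]
finger_gap: 0.519
gripper_force: 64.3
```

Emit:
servo_tool(
  commands=[0,0,-0.01,0,0,0,-1,0,0,-0.02,0,0,0,-1,0,0,-0.04,0,0,0,-1,0,0,-0.05,0,0,0,-1,0,0,-0.06,0,0,0,-1,0,0,-0.06,0,0,0,-1,0,0,0,0,0,0,-1],
)

```text
t: 20.78
tcp_pos: [0.6112, 0.0612, 0.1668]
tool_rot: [0.022, 1.0, -0.001, 0.008]
force: [1.9, -0.2, -4.9]
finger_gap: 0.511
gripper_force: 64.5
```

```bash
python3 - <<'E'
from h import *
st()
plan([(np.array([.47,.02,.16]),tool(0,-10),5,-1),(np.array([.44,-.188,.13]),tool(0,-34),8,-1)])
s=manip.sense();print(np.round(s['q'],3))
p=manip.snapshot('scene')
for r in manip.look_for(p,'dapping_block')[:2]: print(r)
E
```

```text
t 20.7833 tcp [0.6112 0.0612 0.1668] R [[-0.999, 0.045, 0.016], [0.045, 0.999, -0.002], [-0.016, -0.001, -1.0]] F [ 1.9 -0.2 -4.9] gap 0.511 64.53876972198486
13 rows, max mm 29.635283025474887 max deg 2.988
0.056,-0.019,0.002,0,0.0005,0.0041,-1,0.055,-0.02,0.002,0,0.0005,0.0041,-1,0.055,-0.022,0.002,0,0.0005,0.0041,-1,0.054,-0.023,0.002,0,0.0005,0.0041,-1,0.053,-0.025,0.003,0,0.0005,0.0041,-1,-0.002,-0.053,0.008,-0,-0,0.0083,-1,-0.004,-0.052,0.008,-0,-0,0.0083,-1,-0.007,-0.052,0.008,-0,-0,0.0083,-1,-0.01,-0.052,0.007,-0,-0,0.0083,-1,-0.013,-0.051,0.008,-0,-0,0.0083,-1,-0.015,-0.05,0.008,-0,-0,0.0083,-1,-0.018,-0.049,0.008,-0,-0,0.0083,-1,-0.02,-0.048,0.008,-0,-0,0.0083,-1
[-8.200e-02  5.840e-01  1.534e+00 -1.000e-03  1.008e+00 -1.608e+00]
{'box': [312.8, 161.5, 22.9, 22.8], 'conf': 0.88}
```

Emit:
servo_tool(
  commands=[0.03,-0.01,0,0,0.0005,0.003,-1,0.056,-0.02,0.002,0,0.0005,0.0041,-1,0.055,-0.022,0.002,0,0.0005,0.0041,-1,0.054,-0.023,0.002,0,0.0005,0.0041,-1,0.053,-0.025,0.003,0,0.0005,0.0041,-1,0.02,-0.053,0.008,0,0,0.0083,-1,0.005,-0.052,0.008,0,0,0.0083,-1,-0.007,-0.052,0.008,0,0,0.0083,-1,-0.01,-0.052,0.007,0,0,0.0083,-1,-0.013,-0.051,0.008,0,0,0.0083,-1,-0.015,-0.05,0.008,0,0,0.0083,-1,0,-0.02,0,0,0,0.006,-1],
)

```text
t: 21.88
tcp_pos: [0.4369, -0.142, 0.1308]
tool_rot: [0.258, 0.966, -0.002, -0.007]
force: [0.4, -0.6, -6.6]
finger_gap: 0.513
gripper_force: 64.4
```

```bash
python3 - <<'E'
from h import *
np.set_printoptions(precision=4,suppress=True)
st();s=manip.sense();print(np.round(s['q'],3))
w=manip.snapshot('wrist');p=manip.snapshot('scene')
ms=[]
for im in(w,p):
    r=manip.silhouettes(im,'bench_block')[0];print(r['conf'],r['box']);ms.append((im,r['pixels']))
print(fit(ms[:1],lambda v:boxpts(.075,.075,0,.018,*v),[.44,-.188,-.6],[.01,.01,.2]),fit(ms,lambda v:boxpts(.075,.075,0,.018,*v),[.44,-.188,-.6],[.01,.01,.2]))
plan([(np.array([.4405,-.188,.13]),tool(0,-34),5,-1)])
cv2.imwrite('pics/c9.png',w['img'][::,::,::-1])
E
```

```text
t 21.8833 tcp [ 0.4369 -0.142   0.1308] R [[-0.867, 0.499, -0.015], [0.499, 0.867, 0.0], [0.013, -0.007, -1.0]] F [ 0.4 -0.6 -6.6] gap 0.513 64.41322445869446
[-0.553  0.483  1.926 -0.011  0.746 -1.594]
0.66 [232.2, 177.1, 87.1, 79.6]
0.75 [318.4, 283.5, 37.9, 34.0]
(array([ 0.4396, -0.1867, -0.5993]), np.float64(-0.5580191184280403)) (array([ 0.4411, -0.1868, -0.557 ]), np.float64(-1.483541204945154))
5 rows, max mm 10.012492197250392 max deg 0.8854829190899166
-0.012,-0.016,0.001,-0.0002,-0.0005,0.0024,-1,-0.012,-0.016,0.001,-0.0002,-0.0005,0.0024,-1,-0.012,-0.016,0.001,-0.0002,-0.0005,0.0024,-1,-0.012,-0.016,0.001,-0.0002,-0.0005,0.0024,-1,-0.012,-0.016,0.001,-0.0002,-0.0005,0.0024,-1
```

View pics/c9.png

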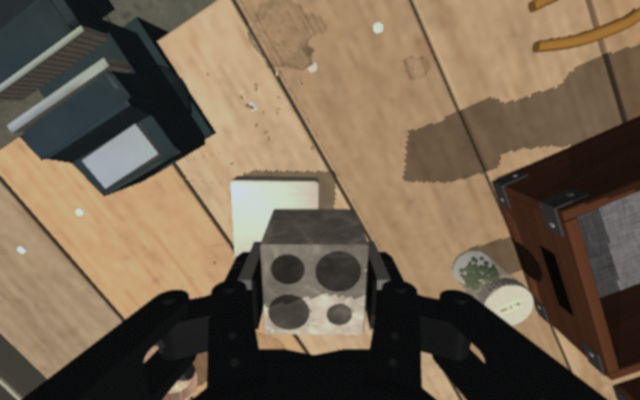

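```bash
python3 - <<'E'
from h import *
np.set_printoptions(precision=4,suppress=True)
s=manip.sense();t=np.array(s['tcp_pos']);z=t[2]-.020
ms=[]
for n in('wrist','scene'):
    im=manip.snapshot(n);r=manip.silhouettes(im,'dapping_block')[0];ms.append((im,r['pixels']))
for m in(ms[:1],ms): 
    v,f=fit(m,lambda v:boxpts(.045,.045,z,z+.045,*v),[t[0],t[1],-.52],[.01,.01,.1]);print(v,f,'off tool',R.from_quat(s['tool_rot']).inv().apply([v[0]-t[0],v[1]-t[1],0]))
E
```

```text
[ 0.4392 -0.1409 -0.4954] -0.9597626835019396 off tool [-0.0043 -0.0009 -0.0001]
[ 0.4391 -0.1407 -0.5047] -1.235575255324212 off tool [-0.0041 -0.0008 -0.0001]
```

```bash
python3 - <<'E'
from h import *
T=[.4373,-.1855]
plan([(np.array([*T,.10]),tool(0,-34),4,-1),(np.array([*T,.046]),tool(0,-34),4,-1)])
E
```

```text
8 rows, max mm 14.499999999999998 max deg 1.1355703412823004
-0.012,-0.021,0.016,-0.0003,-0.0005,0.0031,-1,-0.012,-0.02,0.016,-0.0003,-0.0005,0.0031,-1,-0.013,-0.02,0.016,-0.0003,-0.0005,0.0031,-1,-0.013,-0.02,0.016,-0.0003,-0.0005,0.0031,-1,-0,0,0.027,-0,-0,-0,-1,-0,0,0.027,-0,-0,-0,-1,-0,0,0.027,-0,-0,0,-1,-0,0,0.027,-0,-0,-0,-1
```

Emit:
servo_tool(
  commands=[-0.012,-0.021,0.016,-0.0003,-0.0005,0.003,-1,-0.012,-0.02,0.016,-0.0003,-0.0005,0.003,-1,-0.013,-0.02,0.016,-0.0003,-0.0005,0.003,-1,-0.013,-0.02,0.016,-0.0003,-0.0005,0.003,-1,0,0,0.027,0,0,0,-1,0,0,0.027,0,0,0,-1,0,0,0.027,0,0,0,-1,0,0,0.02,0,0,0,-1,0,0,0,0,0,0,-1,0,0,0,0,0,0,-1],
)

```text
t: 23.12
tcp_pos: [0.4369, -0.1868, 0.0491]
tool_rot: [0.293, 0.956, 0.001, -0.001]
force: [0.8, -0.8, -6.4]
finger_gap: 0.515
gripper_force: 64.2
```

```bash
python3 - <<'E'
from h import *
st();plan([(np.array([.4373,-.1855,.041]),tool(0,-34),2,-1)])
E
```

```text
t 23.1167 tcp [ 0.4369 -0.1868  0.0491] R [[-0.829, 0.559, -0.001], [0.559, 0.829, 0.002], [0.002, 0.001, -1.0]] F [ 0.8 -0.8 -6.4] gap 0.515 64.19552564620972
2 rows, max mm 4.031128874149275 max deg 0.05091168824543142
0,0.001,0.008,0.0001,-0.0001,-0,-1,0,0.001,0.008,0.0001,-0.0001,-0,-1
```

Emit:
servo_tool(
  commands=[0,0.001,0.008,0,0,0,-1,0,0.001,0.006,0,0,0,-1,0,0,0.004,0,0,0,-1,0,0,0,0,0,0,-1],
)

```text
t: 23.45
tcp_pos: [0.4378, -0.1855, 0.0409]
tool_rot: [0.292, 0.956, 0.0, 0.0]
force: [-0.3, -0.5, -6.5]
finger_gap: 0.515
gripper_force: 64.4
```

Not yet in contact; lower in small steps.

Emit:
servo_tool(
  commands=[0,0,0.004,0,0,0,-1,0,0,0.002,0,0,0,-1,0,0,0,0,0,0,-1],
)

```text
t: 23.7
tcp_pos: [0.4378, -0.1856, 0.0379]
tool_rot: [0.292, 0.956, 0.0, 0.0]
force: [0.1, -0.1, -5.9]
finger_gap: 0.518
gripper_force: 64.4
```

Emit:
servo_tool(
  commands=[0,0,0.003,0,0,0,-1,0,0,0,0,0,0,-1],
)

```text
t: 23.87
tcp_pos: [0.4378, -0.1856, 0.0363]
tool_rot: [0.292, 0.956, 0.0, 0.0]
force: [-0.0, 0.3, -5.2]
finger_gap: 0.517
gripper_force: 64.4
```

Emit:
servo_tool(
  commands=[0,0,0.003,0,0,0,-1,0,0,0,0,0,0,-1],
)

```text
t: 24.03
tcp_pos: [0.4379, -0.1857, 0.0362]
tool_rot: [0.292, 0.956, 0.0, 0.0]
force: [-1.0, 1.6, 6.3]
finger_gap: 0.51
gripper_force: 65.8
```

Emit:
servo_tool(
  commands=[0,0,0.002,0,0,0,-1,0,0,0,0,0,0,-1],
)

```text
t: 24.2
tcp_pos: [0.4379, -0.1857, 0.0362]
tool_rot: [0.292, 0.956, 0.0, 0.001]
force: [-3.5, 2.8, 16.5]
finger_gap: 0.516
gripper_force: 67.1
```

Seated. Release and rise.

Emit:
servo_tool(
  commands=[0,0,-0.003,0,0,0,-1,0,0,0,0,0,0,0.2,0,0,0,0,0,0,0.4,0,0,0,0,0,0,0.4,0,0,-0.03,0,0,0,0.4,0,0,-0.06,0,0,0,0.4,0.02,0,-0.07,0,0,0,0.4,0.02,0,-0.07,0,0,0,0.4,0.02,0,-0.07,0,0,0,0.4,0,0,0,0,0,0,0.4],
)

```text
t: 25.03
tcp_pos: [0.4142, -0.1696, 0.1905]
tool_rot: [0.292, 0.956, -0.001, 0.004]
force: [0.6, -0.2, -0.1]
finger_gap: 0.699
gripper_force: 0.0
```

```bash
python3 - <<'E'
from h import *
np.set_printoptions(precision=4,suppress=True)
st();w=manip.snapshot('wrist');p=manip.snapshot('scene');t=manip.snapshot('top')
for n,g,x0 in(('dapping_block',lambda v:boxpts(.045,.045,.018,.063,*v),[.44,-.187,-.59]),('bench_block',lambda v:boxpts(.075,.075,0,.018,*v),[.44,-.187,-.59])):
    for im in(w,p,t):
        r=manip.silhouettes(im,n)
        if r: print(n,round(r[0]['conf'],2),fit([(im,r[0]['pixels'])],g,x0,[.01,.01,.1]))
a=[w['img'],p['img'][100:340,220:480],t['img'][160:280,230:470]]
for r in manip.look_for(p,'pin')[:1]+manip.look_for(p,'copper_dish')[:1]:print(r)
im=np.vstack([np.hstack([cv2.resize(a[0],(400,300)),cv2.resize(a[2],(400,300))]),np.hstack([cv2.resize(p['img'][90:260,220:390],(400,300)),cv2.resize(p['img'][270:350,300:440],(400,300))])])
cv2.imwrite('pics/c10.png',im[:,:,::-1])
E
```

```text
t 25.0333 tcp [ 0.4142 -0.1696  0.1905] R [[-0.83, 0.558, 0.008], [0.558, 0.83, -0.005], [-0.009, 0.0, -1.0]] F [ 0.6 -0.2 -0.1] gap 0.699 0.0
dapping_block 0.95 (array([ 0.4404, -0.1881, -0.5728]), np.float64(-0.9296688289518606))
dapping_block 0.76 (array([ 0.4404, -0.1901, -0.5576]), np.float64(-0.9125214408233276))
bench_block 0.77 (array([ 0.4407, -0.1865, -0.5381]), np.float64(-0.5019275250578258))
bench_block 0.92 (array([ 0.4397, -0.1881, -0.5132]), np.float64(-0.5064805583250249))
bench_block 0.59 (array([ 0.4416, -0.1774, -0.6204]), np.float64(-0.13043478260869565))
{'box': [191.3, 150.0, 35.9, 20.8], 'conf': 0.62}
{'box': [403.2, 316.6, 35.1, 30.4], 'conf': 0.74}
```

View pics/c10.png

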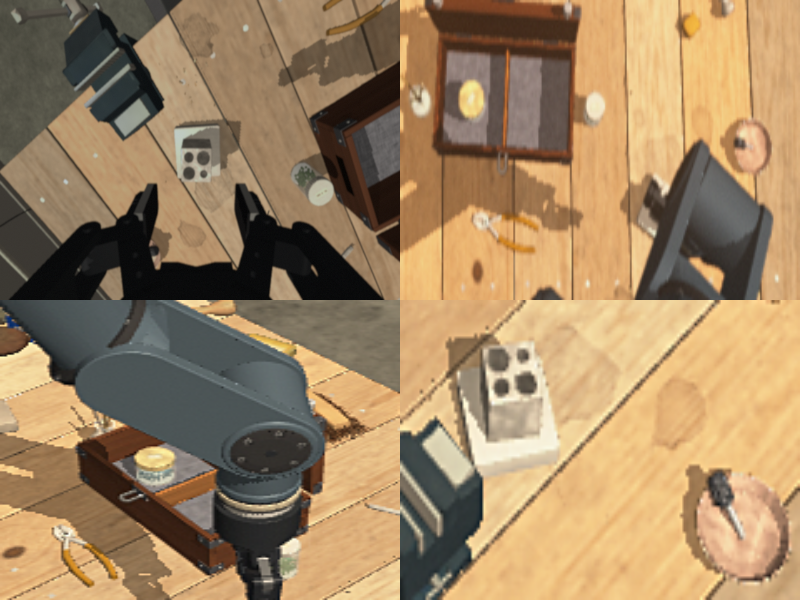

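```bash
python3 -c "
from station import manip
print(manip.sign_off())"
```

```text
the job is handed in; nothing more can be done
None
```

I handed the job in at about 25 s: the pin is in the copper dish, the hasp was folded back on the lid before the lid went up to its stop, and the dapping block stands upright in the middle of the bench block. The jar is still in the chest and I touched nothing else on the bench; the hand-in returned no verdict.

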